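# Make up the sharpening kit and the axe-handle kit

### The arm

A 7-joint arm with a two-finger parallel gripper is mounted at the origin on the work surface. World frame = base frame: x ahead of the robot, y to its left, z up, the work surface at z = 0. Lengths are in m, angles in rad, forces in N, time in s.
With the tool pointing down it reaches from about 0.4 to 0.875 m from the base axis. Payload 19.3 kg.
Tool frame: the origin (TCP) lies midway between the tips of the shut fingers; the grasp point (between the pads) lies 19 mm behind it; z points along the fingers, y is the direction in which the jaws open and shut (so a half turn about z gives the same grasp; the last joint's range is limited). The gripper opens to 85 mm and grips with 20 to 120 N. Pads are 22 mm wide; open, the fingers measure 114 mm over their backs; the gripper's body (76 mm by 85 mm) begins 54 mm behind the grasp point. The pads swing forward as they close: fully open they stand 13 mm farther back than shut.
Start: joints at [-1.205, 0.521, -0.036, 1.599, 0.021, 1.021, -0.113], TCP at [0.264, 0.567, 0.231] pointing down, gripper open.
Joint ranges: [-2.91, 2.91], [-0.3, 2.13], [-1.5, 1.42], [0.17, 2.43], [-1.26, 4.41], [0.16, 1.93], [-2.52, 2.52]. Speed limits (rad/s): [1.89, 1.89, 2.39, 2.39, 3.01, 3.01, 3.01].

### API

Orientations are given as [roll, pitch, yaw] about the fixed x, y, z axes, in that order (R = Rz(yaw) Ry(pitch) Rx(roll)).
In Python, from workcell import bot, eyes gives the robot as it stands. The module is installed in compiled form; this text tells all that it offers.
- The arm moves only by the shell command python3 -m jog 'ROWS' [FORCE]. ROWS is JSON, a list of rows, each an object with "delta_pos": the shift along the world's x, y, z in mm, a list of three; "spin": the turn about the world's z in rad; "claw": the closure, from 0 (fully open) to 1 (shut). In form: [{"delta_pos": [tx, ty, tz], "spin": spin, "claw": claw}, ...]. A call has 1 to 8 rows; each row is the pose to reach, as a shift and turn from the pose measured when the call began; what a row does not reach only later rows make up. A row lasts 1/10 s, in which the tool goes at most 50 mm and 8.59 degrees, less where a joint would pass 70% of its speed; a pose out of reach is approached as far as the arm can. A call with a gripper value outside its range is refused whole. The fingers move at their own pace and stop on an object; FORCE is the grip in N (left out, the last holds). Time passes only in rows, so rows that repeat a pose let the fingers close. It gives the time, the measured TCP pose, the force and the opening at its end, in the units of the state.
- bot.observe(): the state, without advancing time (a new reading comes with each control period).
- eyes.grab_frame(name): name is "side" or "top"; returns the picture (384x512x3 uint8, blue, green, red); there is no depth.
- eyes.camera_params(name): a dict with "fx", "fy", "cx", "cy" (pixels), "origin" and "attitude" of the camera in the world. Camera axes: x right, y up, looking along -z (the intrinsics and any distortion apply to the point x, -y, -z); pixel columns grow to the right and rows downward; lengths in m; the calibration is good to about 2 mm. A picture is of the moment at which its call begins. camera_params takes no time and is no camera call.
- bot.job_done(): hands the job in, once; it reports no verdict.
The state is a dict: "clock": time; "qpos": joint angles; "qd": joint speeds; "joint_efforts": joint torques, N m; "position": TCP position; "tool_rot": TCP orientation; "force": force on the tool from outside, world axes, zero at the start; "moment": the same for the moment, N m; "grip_width": finger opening in m.
Only numpy, scipy, OpenCV 4.12 (cv2) and the standard library are available. Lean on these libraries where they do the work, as an engineer would, in place of code of your own. Each camera call takes 0.05 s, during which the arm holds its last target. There are 200 camera calls.

### The job

Make up two kits from the stock in the middle of the bench: the yellow tray gets the sharpening stone and the brown oil bottle, the red tray gets the wooden wedge, the steel collar and the white glue bottle. In each tray stand the bottle upright on the black rubber pad and lay the other parts flat on the floor of the bare compartment, everything the same way up as it is now and nothing on top of anything else. Never tip a bottle over, and leave the cork sanding block, the green tape and the grey tin where they are.

Things in the scene. Friction and masses are not known exactly. Their poses are not given: they have to be found in the camera images.
- red_tray: Red kit tray, fixed, 230 (x) x 180 (y) x 25 mm high, walls and floor 4 mm. Origin: centre of the underside; x points away from the robot within 0.25 rad. A rim-high divider at x = 7 to 11 mm leaves a bare near compartment (inside x = -111 to 7, y = -86 to 86 mm, floor at z = 4 mm) and a far one (x = 11 to 111, y the same) lined with a black rubber pad, top at z = 6 mm.
- yellow_tray: Yellow kit tray, fixed, 230 (x) x 180 (y) x 25 mm high, walls and floor 4 mm. Origin: centre of the underside; x points away from the robot within 0.25 rad. A rim-high divider at x = 7 to 11 mm leaves a bare near compartment (inside x = -111 to 7, y = -86 to 86 mm, floor at z = 4 mm) and a far one (x = 11 to 111, y the same) lined with a black rubber pad, top at z = 6 mm.
- stone: Two-layer sharpening stone, dark grey below and orange-brown on top, a loose bar 90 (its y) x 40 (its x) x 25 mm high, about 220 g. Origin: centre of the underside. Lies with its long axis along the world y to within about 0.4 rad.
- wedge: Pale wooden wedge for an axe handle, loose, 64 long (its y) x 34 mm wide (its x, parallel sides), lying flat; its top slopes from 8 mm high at its -y end to 20 mm at its +y end (14 mm in the middle), about 40 g. Origin: centre of the underside. Lies with its long axis along the world y to within about 0.4 rad.
- collar: Bright steel collar (plain ring), loose, lying flat: outer diameter 44, hole 32, height 20 mm, about 80 g. Origin: on its axis, at the underside.
- oil_bottle: Small brown oil bottle with a black screw cap, standing loose: body 36 mm in diameter up to 52 mm, then a shoulder and a 20 mm cap, 78 mm high in all, about 90 g. Origin: centre of the underside.
- glue_bottle: Small white glue bottle with an orange pointed nozzle, standing loose: body 36 mm in diameter up to 52 mm, then a shoulder and the nozzle, 78 mm high in all, about 80 g. Origin: centre of the underside.
- sanding_block: Plain cork sanding block, light brown, 86 (its y) x 46 (its x) x 32 mm high; belongs to no kit and stays. Loose. Origin: centre of the underside.
- tape_roll: Green roll of tape lying flat, outer diameter 68, hole 50, height 24 mm; belongs to no kit and stays. Loose. Origin: on its axis, at the underside.
- tin: Round grey tin with a white lid, 55 mm in diameter, 52 mm high; belongs to no kit and stays. Loose. Origin: centre of the underside.
Not all that is in view belongs to the job. What is shaped like the wedge but blue is not meant.

How it is judged:
By the outcome, as a careful person would: the job done as asked, in the order asked, and still so for the second after the job is handed in, with the robot touching nothing.
It also fails if it takes over 128 s, if anything falls off the work surface, if the arm or the gripper's body presses on something with over 40 N, if the wrist force passes 120 N, or if a joint passes its speed limit or range.

## Working session

There is one attempt and no reset: what is moved stays moved. The work goes in short steps, Python scripts to look and compute and a shell command to move; the robot and the scene stay as the last step left them, time stands still between calls to the robot, and variables do not carry over. Pictures are saved under pics/ and viewed, about 12 in all and at most 16, crops included, and the job is handed in when it is done.

```bash
mkdir -p pics; ls
python3 - <<'E'
from workcell import bot, eyes
import cv2
for n in("top","side"):
    cv2.imwrite(f"pics/{n}0.png",cv2.resize(eyes.grab_frame(n),(768,576),interpolation=cv2.INTER_CUBIC)); print(n,eyes.camera_params(n))
s=bot.observe();print(s)
E
```

```text
pics
top {'fx': 423.005401739568, 'fy': 423.005401739568, 'cx': 248.18826056148689, 'cy': 195.44345838967544, 'origin': array([0.44911021, 0.00897882, 0.90520659]), 'attitude': array([ 0.05496857,  0.00545471, -1.57256434])}
side {'fx': 483.874715587001, 'fy': 483.874715587001, 'cx': 249.38262653047508, 'cy': 193.4920192594211, 'origin': array([-0.19436058, -0.66415393,  0.60766273]), 'attitude': array([ 1.03756369,  0.01149919, -0.81168959])}
{'clock': 0.1, 'qpos': array([-1.20518428,  0.52191531, -0.03632147,  1.59997173,  0.02120676,
        1.02107976, -0.11282735]), 'qd': array([ 2.34028613e-04, -2.57657786e-03,  5.59280837e-05, -1.52762387e-03,
        6.48887923e-04,  1.01314860e-03,  9.76936136e-04]), 'joint_efforts': array([ 3.76676835e-03, -9.28488708e+01,  1.98449336e+00, -3.70533121e+01,
        1.82105403e-02,  5.20581714e-03, -3.93420976e-05]), 'position': array([0.26374869, 0.56628631, 0.23080029]), 'tool_rot': array([-3.14060674e+00,  7.78197569e-05,  2.70574106e+00]), 'force': array([ 0.11761159,  0.53849144, -0.61463906]), 'moment': array([-0.01776663, -0.05075077, -0.05368724]), 'grip_width': 0.08545998614025097}
```

View pics/top0.png

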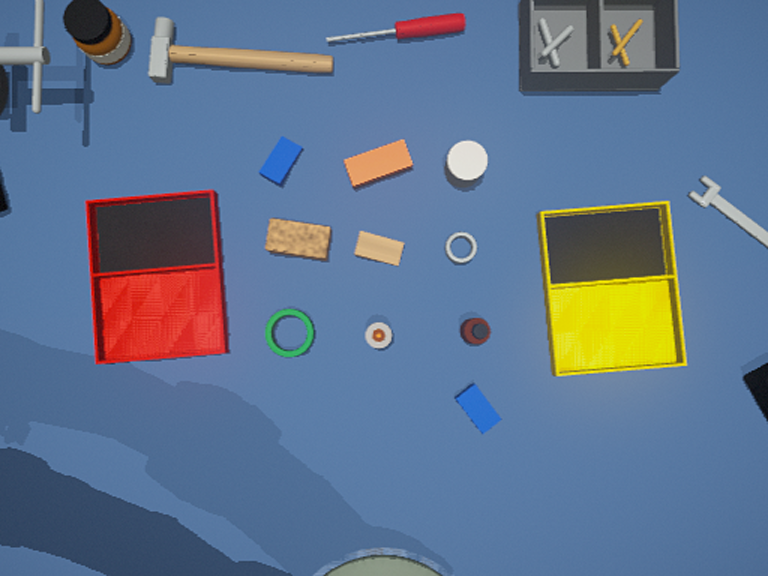

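View pics/side0.png

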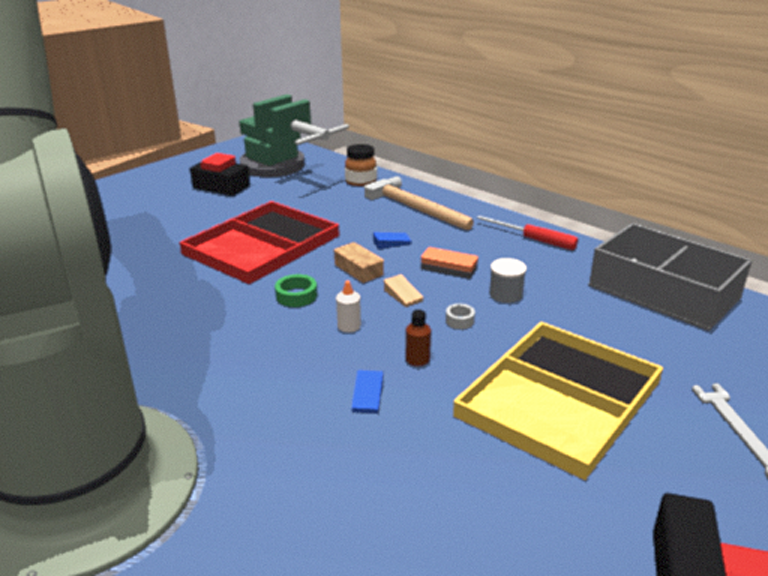

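The top view has +x up and +y left. At 768x576 the parts are: stone (378,163), wedge (379,248), collar (461,247), oil bottle (475,331), glue bottle (378,335), red tray (157,277), yellow tray (613,289). The side view agrees. Next I measure them.

```bash
cat > h.py <<'E'
import numpy as np, cv2
from scipy.spatial.transform import Rotation as Ro
from workcell import bot, eyes
def cam(n):
    p=eyes.camera_params(n); return p,Ro.from_euler('xyz',p['attitude']).as_matrix()
def ray(n,uv,z):
    p,R=cam(n); uv=np.atleast_2d(np.asarray(uv,float))
    d=np.c_[(uv[:,0]-p['cx'])/p['fx'],-(uv[:,1]-p['cy'])/p['fy'],-np.ones(len(uv))]@R.T
    return (p['origin']+d*((z-p['origin'][2])/d[:,2])[:,None])[:,:2]
def proj(n,X):
    p,R=cam(n); c=(np.atleast_2d(X)-p['origin'])@R
    return np.c_[p['cx']-p['fx']*c[:,0]/c[:,2],p['cy']+p['fy']*c[:,1]/c[:,2]]
def blob(img,lo,hi,roi):   # HSV mask in roi (native px u0,v0,u1,v1); biggest contour
    m=cv2.inRange(cv2.cvtColor(img,cv2.COLOR_BGR2HSV),np.array(lo),np.array(hi))
    k=np.zeros_like(m);u0,v0,u1,v1=roi;k[v0:v1,u0:u1]=m[v0:v1,u0:u1]
    c,_=cv2.findContours(k,cv2.RETR_EXTERNAL,cv2.CHAIN_APPROX_NONE)
    return max(c,key=cv2.contourArea)[:,0].astype(np.float64)
def rect(xy):              # centre, size, angle of the long axis from world y (mod pi)
    c,s,a=cv2.minAreaRect((xy*1000).astype(np.float32)); b=cv2.boxPoints((c,s,a))
    e=[b[1]-b[0],b[2]-b[1]]; l=max(e,key=np.linalg.norm)
    a=np.arctan2(l[1],l[0])-np.pi/2; a=(a+np.pi/2)%np.pi-np.pi/2
    return np.round(c,1),np.round(sorted(s),1),round(a,3)
def circ(xy):
    c,r=cv2.minEnclosingCircle((xy*1000).astype(np.float32)); e=cv2.fitEllipse((xy*1000).astype(np.float32))
    return np.round(c,1),round(2*r,1),np.round(e[0],1),np.round(e[1],1)
E
python3 - <<'E'
from h import *
t=eyes.grab_frame('top'); s=eyes.grab_frame('side')
def R(*a): return [int(x/1.5) for x in a]
print('red',rect(ray('top',blob(t,(0,120,60),(8,255,255),R(70,170,245,380)),.025)))
print('red2',rect(ray('top',blob(t,(172,120,60),(180,255,255),R(70,170,245,380)),.025)) if 0 else '')
print('yel',rect(ray('top',blob(t,(20,110,60),(35,255,255),R(520,180,705,390)),.025)))
print('stone',rect(ray('top',blob(t,(3,60,100),(25,255,255),R(330,130,425,200)),.025)))
print('wedge',rect(ray('top',blob(t,(8,40,100),(30,255,255),R(340,222,420,275)),.014)))
print('collar',circ(ray('top',blob(t,(0,0,120),(180,80,255),R(435,222,490,275)),.02)))
g=blob(t,(0,0,120),(180,70,255),R(350,310,410,360)); print('glue body',circ(ray('top',g,.052)))
g=blob(t,(3,100,80),(20,255,255),R(350,310,410,360)); print('glue noz',circ(ray('top',g,.065)))
hv=cv2.cvtColor(t,cv2.COLOR_BGR2HSV)
o=blob(t,(0,60,15),(15,255,200),R(450,305,505,360)); print('oil body',circ(ray('top',o,.052)))
# side: tips of bottles, axis pixel at body -> x,y check
o=blob(s,(0,100,15),(15,255,200),R(395,315,440,375)); print('oil side px',o.min(0),o.max(0))
g=blob(s,(0,0,110),(180,70,255),R(330,285,370,340)); print('glue side px',g.min(0),g.max(0))
c=blob(s,(0,0,110),(180,80,255),R(435,295,485,335)); print('collar side',c.min(0),c.max(0))
st=blob(s,(3,80,100),(20,255,255),R(415,240,485,280)); print('stone side',st.mean(0), st.min(0),st.max(0))
big=np.hstack([cv2.resize(t[145:240,220:345],None,fx=6,fy=6,interpolation=cv2.INTER_CUBIC)])
cv2.imwrite('pics/crop.png',big)
E
```

```text
red (array([522.7, 317.3]), array([178.7, 228.2]), np.float32(-1.486))
red2 
yel (array([ 504.8, -316.3]), array([186.1, 230.3]), np.float32(-1.49))
stone (array([681.8,   6. ]), array([40.9, 90.5]), np.float32(0.338))
wedge (array([562.5,   4.6]), array([35.1, 63.8]), np.float32(-0.248))
collar (array([ 562.4, -109.8]), 45.4, array([ 563.3, -110.2]), array([41.9, 43. ]))
glue body (array([440.2,   6.2]), 36.9, array([440.3,   6.1]), array([33.3, 36. ]))
glue noz (array([440.6,   6. ]), 16.8, array([440.4,   6.3]), array([13.6, 16. ]))
oil body (array([ 446., -126.]), 33.3, array([ 445.8, -126.8]), array([29.5, 30.2]))
oil side px [271. 216.] [286. 243.]
glue side px [224. 190.] [240. 221.]
collar side [297. 202.] [316. 218.]
stone side [299.37804878 172.75609756] [281. 165.] [317. 180.]
```

View pics/crop.png

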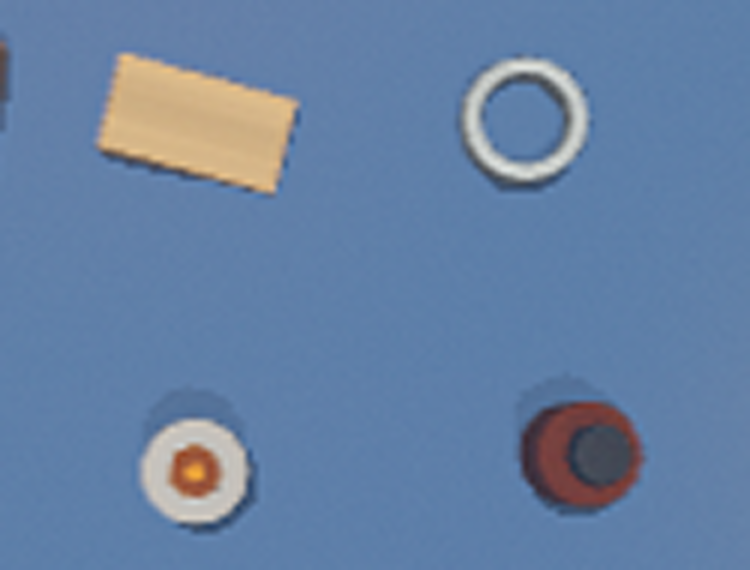

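```bash
python3 -m jog '[{"delta_pos":[210,-280,0],"spin":-0.4,"claw":0.35},{"delta_pos":[210,-280,0],"spin":-0.4,"claw":0.35},{"delta_pos":[210,-280,0],"spin":-0.4,"claw":0.35},{"delta_pos":[210,-280,0],"spin":-0.4,"claw":0.35},{"delta_pos":[210,-280,0],"spin":-0.4,"claw":0.35},{"delta_pos":[210,-280,0],"spin":-0.4,"claw":0.35},{"delta_pos":[210,-280,0],"spin":-0.4,"claw":0.35},{"delta_pos":[210,-280,0],"spin":-0.4,"claw":0.35}]' 40
python3 - <<'E'
from h import *
print('oil cap top', ray('top',[[320,220.8]],.078))
for nm,P in dict(oil=(446,-126),oilb=(443,-129),glue=(440.3,6.1),collar=(563,-110)).items():
    for z in (0,.02,.052,.078): print(nm,z,proj('side',[P[0]/1e3,P[1]/1e3,z]).round(1),proj('top',[P[0]/1e3,P[1]/1e3,z]).round(1))
print('stone mid top side', proj('side',[.6818,.006,.025]))
E
```

```text
clock: 1.0
position: [0.4776, 0.28, 0.2311]
tool_rot: [-3.141, 0.003, 2.297]
force: [-0.3, 0.8, 0.6]
grip_width: 0.0556
oil cap top [[ 0.44481797 -0.12655752]]
oil 0 [[276.4 239.8]] [[313.7 220.1]]
oil 0.02 [[276.5 232.1]] [[315.2 220.1]]
oil 0.052 [[276.8 219.4]] [[317.6 220.1]]
oil 0.078 [[277.  208.8]] [[319.7 220.2]]
oilb 0 [[276.5 241. ]] [[315.2 221.5]]
oilb 0.02 [[276.7 233.2]] [[316.6 221.5]]
oilb 0.052 [[277.  220.5]] [[319.1 221.6]]
oilb 0.078 [[277.2 209.9]] [[321.3 221.7]]
glue 0 [[230.8 217.7]] [[251.9 222.8]]
glue 0.02 [[230.5 210.3]] [[251.9 222.9]]
glue 0.052 [[230.  198.2]] [[251.9 223.1]]
glue 0.078 [[229.7 188.1]] [[252.  223.2]]
collar 0 [[304.4 214.8]] [[305.7 165.6]]
collar 0.02 [[304.8 207.4]] [[307.  164.4]]
collar 0.052 [[305.5 195.3]] [[309.1 162.3]]
collar 0.078 [[306.1 185.2]] [[310.9 160.6]]
stone mid top side [[297.59872867 171.2597955 ]]
```

```bash
python3 -m jog '[{"delta_pos":[204,-274,0],"spin":-0.388,"claw":0.28},{"delta_pos":[204,-274,0],"spin":-0.388,"claw":0.28},{"delta_pos":[204,-274,0],"spin":-0.388,"claw":0.28},{"delta_pos":[204,-274,0],"spin":-0.388,"claw":0.28},{"delta_pos":[204,-274,0],"spin":-0.388,"claw":0.28},{"delta_pos":[204,-274,0],"spin":-0.388,"claw":0.28},{"delta_pos":[204,-274,-90],"spin":-0.388,"claw":0.28},{"delta_pos":[204,-274,-130],"spin":-0.388,"claw":0.28}]'
```

```text
clock: 1.8
position: [0.6768, 0.0121, 0.139]
tool_rot: [3.139, 0.004, 1.907]
force: [0.8, 1.4, -0.5]
grip_width: 0.0614
```

```bash
python3 -m jog '[{"delta_pos":[5,-6,-40],"spin":0,"claw":0.28},{"delta_pos":[5,-6,-80],"spin":0,"claw":0.28},{"delta_pos":[5,-6,-110],"spin":0,"claw":0.28},{"delta_pos":[5,-6,-132],"spin":0,"claw":0.28},{"delta_pos":[5,-6,-132],"spin":0,"claw":0.28},{"delta_pos":[5,-6,-132],"spin":0,"claw":0.28}]'
python3 - <<'E'
from h import *
t=eyes.grab_frame('top');s=eyes.grab_frame('side')
cv2.imwrite('pics/g1.png',np.hstack([cv2.resize(t[60:190,190:320],(390,390)),cv2.resize(s[110:240,240:370],(390,390))]))
E
```

```text
clock: 2.4
position: [0.682, 0.0061, 0.0074]
tool_rot: [3.14, 0.004, 1.907]
force: [0.1, 0.0, 0.4]
grip_width: 0.0616
```

View pics/g1.png

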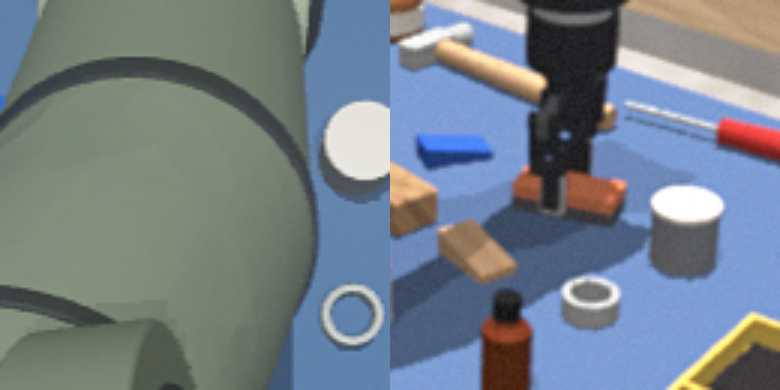

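The gripper straddles the stone; the near finger is at about (550,195) in the right panel. Closing now.

```bash
python3 -m jog '[{"delta_pos":[0,0,0],"spin":0,"claw":0.7},{"delta_pos":[0,0,0],"spin":0,"claw":0.7},{"delta_pos":[0,0,0],"spin":0,"claw":0.7},{"delta_pos":[0,0,0],"spin":0,"claw":0.7},{"delta_pos":[0,0,0],"spin":0,"claw":0.7},{"delta_pos":[0,0,20],"spin":0,"claw":0.7},{"delta_pos":[0,0,60],"spin":0,"claw":0.7},{"delta_pos":[0,0,110],"spin":0,"claw":0.7}]' 60
```

```text
clock: 3.3
position: [0.6816, 0.0062, 0.1188]
tool_rot: [3.14, 0.004, 1.907]
force: [1.3, 0.4, -1.8]
grip_width: 0.0383
```

```bash
python3 -m jog '[{"delta_pos":[-228,-329,10],"spin":-0.255,"claw":0.7},{"delta_pos":[-228,-329,10],"spin":-0.255,"claw":0.7},{"delta_pos":[-228,-329,10],"spin":-0.255,"claw":0.7},{"delta_pos":[-228,-329,10],"spin":-0.255,"claw":0.7},{"delta_pos":[-228,-329,10],"spin":-0.255,"claw":0.7},{"delta_pos":[-228,-329,10],"spin":-0.255,"claw":0.7},{"delta_pos":[-228,-329,10],"spin":-0.255,"claw":0.7},{"delta_pos":[-228,-329,10],"spin":-0.255,"claw":0.7}]'
python3 -m jog '[{"delta_pos":[0,0,0],"spin":0,"claw":0.7},{"delta_pos":[0,0,0],"spin":0,"claw":0.7}]'
```

```text
clock: 4.1
position: [0.4529, -0.3233, 0.1295]
tool_rot: [3.139, 0.004, 1.652]
force: [1.3, -0.6, -2.8]
grip_width: 0.0385
clock: 4.3
position: [0.4522, -0.3246, 0.1302]
tool_rot: [3.138, 0.005, 1.649]
force: [0.5, 0.7, -2.4]
grip_width: 0.0387
```

```bash
python3 -m jog '[{"delta_pos":[0,0,-40],"spin":0,"claw":0.7},{"delta_pos":[0,0,-80],"spin":0,"claw":0.7},{"delta_pos":[0,0,-108],"spin":0,"claw":0.7},{"delta_pos":[0,0,-117],"spin":0,"claw":0.7},{"delta_pos":[0,0,-117.5],"spin":0,"claw":0.7},{"delta_pos":[0,0,-118],"spin":0,"claw":0.7},{"delta_pos":[0,0,-118],"spin":0,"claw":0.7}]'
```

```text
clock: 5.0
position: [0.453, -0.324, 0.0127]
tool_rot: [3.138, 0.005, 1.65]
force: [-0.3, 0.3, -2.3]
grip_width: 0.0387
```

```bash
python3 -m jog '[{"delta_pos":[0,0,-1.5],"spin":0,"claw":0.7},{"delta_pos":[0,0,-1.5],"spin":0,"claw":0.7},{"delta_pos":[0,0,-1],"spin":0,"claw":0.35},{"delta_pos":[0,0,-1],"spin":0,"claw":0.35},{"delta_pos":[0,0,-1],"spin":0,"claw":0.35},{"delta_pos":[0,0,30],"spin":0,"claw":0.35},{"delta_pos":[0,0,80],"spin":0,"claw":0.35},{"delta_pos":[0,0,120],"spin":0,"claw":0.35}]'
```

```text
clock: 5.8
position: [0.4528, -0.3242, 0.1347]
tool_rot: [3.138, 0.005, 1.649]
force: [0.3, 0.3, -0.0]
grip_width: 0.0557
```

```bash
python3 -m jog '[{"delta_pos":[-8,197,0],"spin":0,"claw":0.3},{"delta_pos":[-8,197,0],"spin":0,"claw":0.3},{"delta_pos":[-8,197,0],"spin":0,"claw":0.3},{"delta_pos":[-8,197,0],"spin":0,"claw":0.3},{"delta_pos":[-8,197,0],"spin":0,"claw":0.3},{"delta_pos":[-8,197,0],"spin":0,"claw":0.3},{"delta_pos":[-8,197,-35],"spin":0,"claw":0.3},{"delta_pos":[-8,197,-35],"spin":0,"claw":0.3}]'
python3 - <<'E'
from h import *
t=eyes.grab_frame('top');s=eyes.grab_frame('side')
cv2.imwrite('pics/g2.png',np.hstack([cv2.resize(t[110:270,260:470],(512,390)),cv2.resize(s[170:300,240:336],(288,390))]))
E
```

```text
clock: 6.6
position: [0.4433, -0.1281, 0.0975]
tool_rot: [-3.142, 0.005, 1.648]
force: [-1.5, 0.3, 0.5]
grip_width: 0.0599
```

View pics/g2.png

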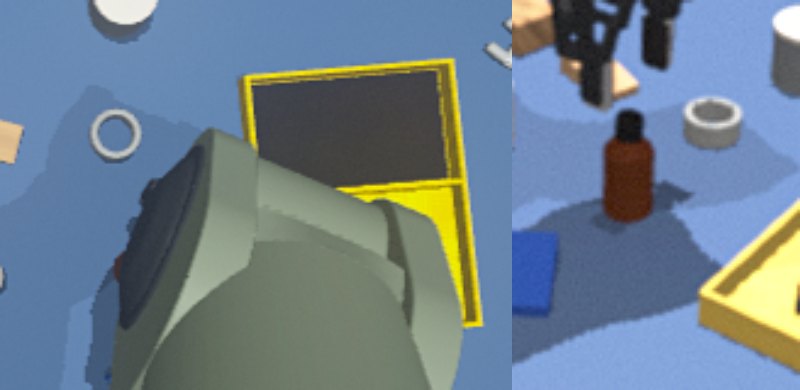

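The two fingers are either side of the bottle axis in the side view, at about (595,90) and (657,50) with the cap at (629,125). Descending and gripping gently.

```bash
python3 -m jog '[{"delta_pos":[1.5,1,-20],"spin":0,"claw":0.3},{"delta_pos":[1.5,1,-50],"spin":0,"claw":0.3},{"delta_pos":[1.5,1,-80],"spin":0,"claw":0.3},{"delta_pos":[1.5,1,-80],"spin":0,"claw":0.3},{"delta_pos":[1.5,1,-80],"spin":0,"claw":0.4},{"delta_pos":[1.5,1,-80],"spin":0,"claw":0.5},{"delta_pos":[1.5,1,-80],"spin":0,"claw":0.55},{"delta_pos":[1.5,1,-80],"spin":0,"claw":0.65}]' 40
python3 -m jog '[{"delta_pos":[0,0,0],"spin":0,"claw":0.7},{"delta_pos":[0,0,0],"spin":0,"claw":0.7},{"delta_pos":[0,0,0],"spin":0,"claw":0.7},{"delta_pos":[0,0,10],"spin":0,"claw":0.7},{"delta_pos":[0,0,30],"spin":0,"claw":0.7},{"delta_pos":[0,0,70],"spin":0,"claw":0.7},{"delta_pos":[0,0,100],"spin":0,"claw":0.7},{"delta_pos":[0,0,100],"spin":0,"claw":0.7}]'
```

```text
clock: 7.5
position: [0.4467, -0.1276, 0.0213]
tool_rot: [3.137, 0.006, 1.647]
force: [-0.7, 0.3, 17.4]
grip_width: 0.0354
clock: 8.3
position: [0.4482, -0.1279, 0.125]
tool_rot: [3.132, 0.007, 1.647]
force: [1.5, 0.3, -0.7]
grip_width: 0.035
```

```bash
python3 -m jog '[{"delta_pos":[117,-186,0],"spin":0,"claw":0.7},{"delta_pos":[117,-186,0],"spin":0,"claw":0.7},{"delta_pos":[117,-186,0],"spin":0,"claw":0.7},{"delta_pos":[117,-186,0],"spin":0,"claw":0.7},{"delta_pos":[117,-186,0],"spin":0,"claw":0.7},{"delta_pos":[117,-186,0],"spin":0,"claw":0.7},{"delta_pos":[117,-186,-50],"spin":0,"claw":0.7},{"delta_pos":[117,-186,-50],"spin":0,"claw":0.7}]'
python3 - <<'E'
from h import *
t=eyes.grab_frame('top');s=eyes.grab_frame('side')
cv2.imwrite('pics/g3.png',np.hstack([cv2.resize(t[110:270,330:470],(341,390)),cv2.resize(s[180:320,290:450],(446,390))]))
E
```

```text
clock: 9.1
position: [0.5621, -0.3114, 0.07]
tool_rot: [3.139, 0.002, 1.648]
force: [-1.1, 0.8, -1.9]
grip_width: 0.0352
```

View pics/g3.png

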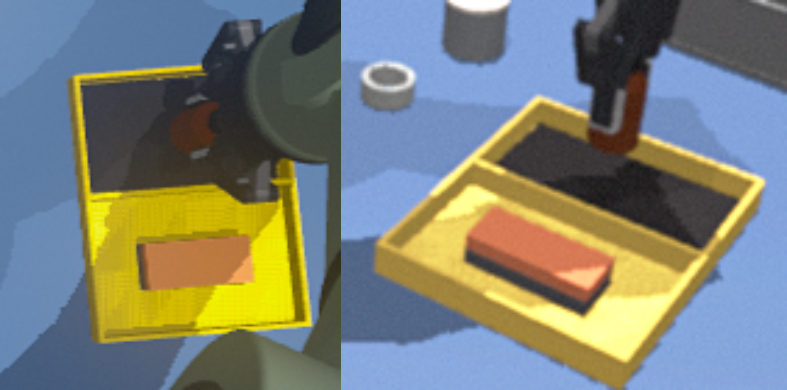

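The stone lies flat in the yellow tray's bare half, and the bottle hangs upright above the pad. Lowering it.

```bash
python3 -m jog '[{"delta_pos":[2,-2,-20],"spin":0,"claw":0.7},{"delta_pos":[2,-2,-35],"spin":0,"claw":0.7},{"delta_pos":[2,-2,-42],"spin":0,"claw":0.7},{"delta_pos":[2,-2,-42],"spin":0,"claw":0.7},{"delta_pos":[2,-2,-42],"spin":0,"claw":0.7}]'
python3 -m jog '[{"delta_pos":[0,0,-1],"spin":0,"claw":0.7},{"delta_pos":[0,0,-2],"spin":0,"claw":0.7},{"delta_pos":[0,0,-2],"spin":0,"claw":0.7}]'
```

```text
clock: 9.7
position: [0.5667, -0.3153, 0.0337]
tool_rot: [3.134, 0.006, 1.647]
force: [0.5, -0.8, -0.8]
grip_width: 0.0354
clock: 10.0
position: [0.5667, -0.3153, 0.0319]
tool_rot: [3.133, 0.006, 1.647]
force: [-0.3, -0.4, -0.1]
grip_width: 0.0348
```

```bash
python3 -m jog '[{"delta_pos":[0,0,-2],"spin":0,"claw":0.7},{"delta_pos":[0,0,-2],"spin":0,"claw":0.7},{"delta_pos":[0,0,-2],"spin":0,"claw":0.7}]'
python3 - <<'E'
from h import *
t=eyes.grab_frame('top');s=eyes.grab_frame('side')
cv2.imwrite('pics/g4.png',np.hstack([cv2.resize(s[160:270,340:450],(600,600),interpolation=cv2.INTER_CUBIC)]))
print(bot.observe()['force'])
E
```

```text
clock: 10.3
position: [0.5667, -0.3154, 0.0299]
tool_rot: [3.133, 0.006, 1.647]
force: [0.7, -0.5, -1.9]
grip_width: 0.035
[ 0.06210779  0.8464551  -1.24507354]
```

View pics/g4.png

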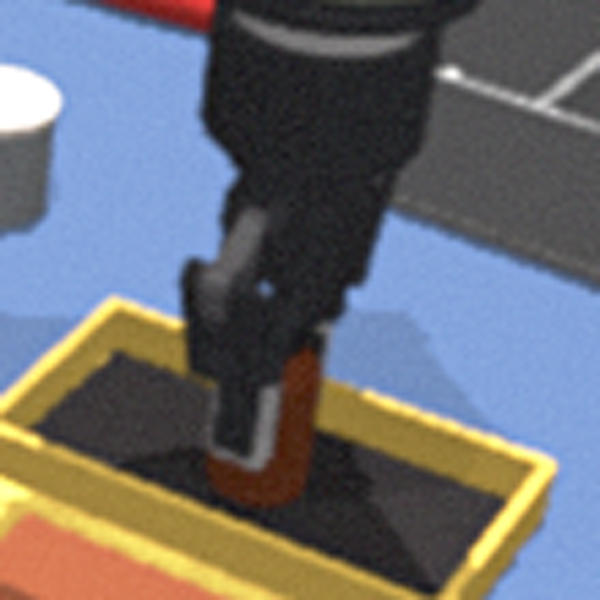

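Upright and just above the pad, with its bottom at about (255,500). Lowering until contact.

```bash
for i in 1 2; do python3 -m jog '[{"delta_pos":[0,0,-1],"spin":0,"claw":0.7},{"delta_pos":[0,0,-2],"spin":0,"claw":0.7},{"delta_pos":[0,0,-2],"spin":0,"claw":0.7}]'; done
```

```text
clock: 10.7
position: [0.5667, -0.3153, 0.0277]
tool_rot: [3.133, 0.006, 1.647]
force: [0.6, -0.4, -0.8]
grip_width: 0.0348
clock: 11.0
position: [0.5669, -0.3154, 0.0273]
tool_rot: [3.133, 0.006, 1.647]
force: [-6.0, 5.7, 25.7]
grip_width: 0.0351
```

```bash
python3 -m jog '[{"delta_pos":[0,0,0],"spin":0,"claw":0.7},{"delta_pos":[0,0,0],"spin":0,"claw":0.5},{"delta_pos":[0,0,0],"spin":0,"claw":0.4},{"delta_pos":[0,0,0],"spin":0,"claw":0.3},{"delta_pos":[0,0,0],"spin":0,"claw":0.3},{"delta_pos":[0,0,0],"spin":0,"claw":0.3}]'
python3 -m jog '[{"delta_pos":[0,0,20],"spin":0,"claw":0.3},{"delta_pos":[0,0,50],"spin":0,"claw":0.3},{"delta_pos":[0,0,90],"spin":0,"claw":0.3},{"delta_pos":[0,0,120],"spin":0,"claw":0.3},{"delta_pos":[0,0,120],"spin":0,"claw":0.3}]'
```

```text
clock: 11.6
position: [0.5669, -0.3154, 0.0272]
tool_rot: [3.133, 0.006, 1.647]
force: [0.2, 1.4, 1.1]
grip_width: 0.0603
clock: 12.1
position: [0.5685, -0.3165, 0.1514]
tool_rot: [3.128, 0.009, 1.647]
force: [1.0, -0.4, -0.4]
grip_width: 0.0599
```

```bash
python3 -m jog '[{"delta_pos":[-6,321,0],"spin":-0.324,"claw":0.35},{"delta_pos":[-6,321,0],"spin":-0.324,"claw":0.35},{"delta_pos":[-6,321,0],"spin":-0.324,"claw":0.35},{"delta_pos":[-6,321,0],"spin":-0.324,"claw":0.35},{"delta_pos":[-6,321,0],"spin":-0.324,"claw":0.35},{"delta_pos":[-6,321,0],"spin":-0.324,"claw":0.35},{"delta_pos":[-6,321,0],"spin":-0.324,"claw":0.35},{"delta_pos":[-6,321,-40],"spin":-0.324,"claw":0.35}]'
python3 - <<'E'
from h import *
t=eyes.grab_frame('top');s=eyes.grab_frame('side')
cv2.imwrite('pics/g5.png',np.hstack([cv2.resize(t[120:260,340:470],(362,390)),cv2.resize(s[150:320,260:450],(436,390))]))
E
```

```text
clock: 12.9
position: [0.565, 0.0089, 0.1139]
tool_rot: [3.122, 0.005, 1.328]
force: [1.5, -1.2, -0.9]
grip_width: 0.0554
```

View pics/g5.png

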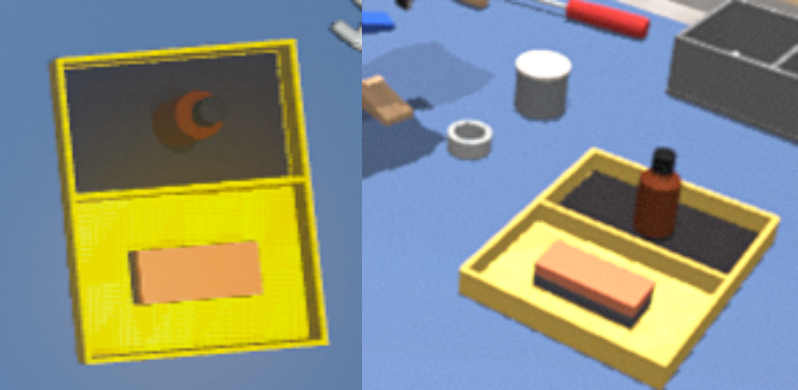

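The yellow kit is complete: bottle upright on the pad, stone flat. Next, the wedge.

```bash
python3 -m jog '[{"delta_pos":[-2.5,-4,-30],"spin":0,"claw":0.35},{"delta_pos":[-2.5,-4,-70],"spin":0,"claw":0.35},{"delta_pos":[-2.5,-4,-95],"spin":0,"claw":0.35},{"delta_pos":[-2.5,-4,-108],"spin":0,"claw":0.35},{"delta_pos":[-2.5,-4,-108],"spin":0,"claw":0.35}]' 40
python3 - <<'E'
from h import *
s=eyes.grab_frame('side')
cv2.imwrite('pics/g6.png',cv2.resize(s[130:230,220:320],(500,500),interpolation=cv2.INTER_CUBIC))
E
```

```text
clock: 13.5
position: [0.5573, 0.0006, -0.0005]
tool_rot: [3.134, 0.012, 1.324]
force: [0.0, -1.3, 0.8]
grip_width: 0.0558
```

View pics/g6.png

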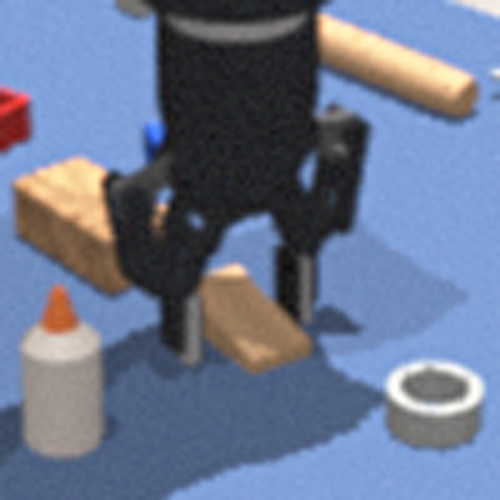

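```bash
python3 -m jog '[{"delta_pos":[5,4,5],"spin":0,"claw":0.35},{"delta_pos":[5,4,5],"spin":0,"claw":0.35},{"delta_pos":[5,4,5],"spin":0,"claw":0.35}]' 40; python3 -m jog '[{"delta_pos":[0,0,0],"spin":0,"claw":0.5},{"delta_pos":[0,0,0],"spin":0,"claw":0.6},{"delta_pos":[0,0,0],"spin":0,"claw":0.7},{"delta_pos":[0,0,0],"spin":0,"claw":0.7},{"delta_pos":[0,0,0],"spin":0,"claw":0.7}]'
```

```text
clock: 13.85
position: [0.5637, 0.0051, 0.0067]
tool_rot: [3.131, 0.01, 1.324]
force: [0.6, -0.5, -1.1]
grip_width: 0.0558
clock: 14.35
position: [0.5639, 0.0051, 0.0073]
tool_rot: [3.131, 0.01, 1.324]
force: [-2.8, 1.7, 13.1]
grip_width: 0.0327
```

```bash
python3 -m jog '[{"delta_pos":[0,0,20],"spin":0,"claw":0.7},{"delta_pos":[0,0,60],"spin":0,"claw":0.7},{"delta_pos":[0,0,110],"spin":0,"claw":0.7},{"delta_pos":[0,0,110],"spin":0,"claw":0.7}]'; python3 -m jog '[{"delta_pos":[-97,351,0],"spin":0.332,"claw":0.7},{"delta_pos":[-97,351,0],"spin":0.332,"claw":0.7},{"delta_pos":[-97,351,0],"spin":0.332,"claw":0.7},{"delta_pos":[-97,351,0],"spin":0.332,"claw":0.7},{"delta_pos":[-97,351,0],"spin":0.332,"claw":0.7},{"delta_pos":[-97,351,0],"spin":0.332,"claw":0.7},{"delta_pos":[-97,351,0],"spin":0.332,"claw":0.7},{"delta_pos":[-97,351,0],"spin":0.332,"claw":0.7}]'; python3 -m jog '[{"delta_pos":[0,0,-20],"spin":0,"claw":0.7},{"delta_pos":[0,0,-60],"spin":0,"claw":0.7},{"delta_pos":[0,0,-60],"spin":0,"claw":0.7},{"delta_pos":[0,0,-60],"spin":0,"claw":0.7}]'
python3 - <<'E'
from h import *
t=eyes.grab_frame('top');s=eyes.grab_frame('side')
cv2.imwrite('pics/g7.png',np.hstack([cv2.resize(t[110:260,40:180],(364,390)),cv2.resize(s[110:210,110:235],(430,344)) if 0 else cv2.resize(s[105:205,115:225],(429,390))]))
E
```

```text
clock: 14.75
position: [0.5664, 0.0049, 0.1226]
tool_rot: [3.124, 0.007, 1.324]
force: [0.1, 0.1, -0.8]
grip_width: 0.0324
clock: 15.55
position: [0.4666, 0.3616, 0.1221]
tool_rot: [3.125, 0.005, 1.662]
force: [-0.8, -0.1, -1.4]
grip_width: 0.0324
clock: 15.95
position: [0.4668, 0.3607, 0.0623]
tool_rot: [3.126, 0.007, 1.661]
force: [0.5, -0.4, -0.8]
grip_width: 0.0324
```

View pics/g7.png

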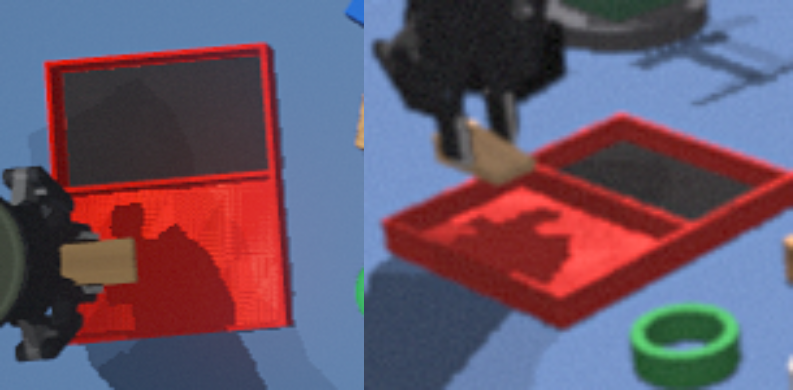

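Wedge held level over the bare half, its outer end near the left wall at (62,262); I shift it 7 mm to −y and lower.

```bash
python3 -m jog '[{"delta_pos":[0,-7,-10],"spin":0,"claw":0.7},{"delta_pos":[0,-7,-30],"spin":0,"claw":0.7},{"delta_pos":[0,-7,-42],"spin":0,"claw":0.7},{"delta_pos":[0,-7,-46],"spin":0,"claw":0.7},{"delta_pos":[0,-7,-46],"spin":0,"claw":0.7}]';python3 -m jog '[{"delta_pos":[0,0,0],"spin":0,"claw":0.7},{"delta_pos":[0,0,0],"spin":0,"claw":0.7}]'
```

```text
clock: 16.55
position: [0.4675, 0.3542, 0.0174]
tool_rot: [3.124, 0.005, 1.661]
force: [-0.2, 0.0, -0.4]
grip_width: 0.032
clock: 16.75
position: [0.4678, 0.3545, 0.0181]
tool_rot: [3.123, 0.004, 1.661]
force: [0.4, 0.1, -1.0]
grip_width: 0.032
```

```bash
python3 -m jog '[{"delta_pos":[0,0,-3],"spin":0,"claw":0.7},{"delta_pos":[0,0,-5],"spin":0,"claw":0.7},{"delta_pos":[0,0,-5.5],"spin":0,"claw":0.7},{"delta_pos":[0,0,-5.5],"spin":0,"claw":0.7}]';python3 -m jog '[{"delta_pos":[0,0,-1],"spin":0,"claw":0.7},{"delta_pos":[0,0,-1.5],"spin":0,"claw":0.7},{"delta_pos":[0,0,-1.5],"spin":0,"claw":0.7}]'
```

```text
clock: 17.15
position: [0.4678, 0.3544, 0.0124]
tool_rot: [3.124, 0.005, 1.661]
force: [0.0, 0.2, -0.1]
grip_width: 0.0323
clock: 17.45
position: [0.4678, 0.3545, 0.0114]
tool_rot: [3.123, 0.004, 1.661]
force: [-2.3, -1.6, 8.9]
grip_width: 0.0321
```

```bash
python3 -m jog '[{"delta_pos":[0,0,0],"spin":0,"claw":0.5},{"delta_pos":[0,0,0],"spin":0,"claw":0.35},{"delta_pos":[0,0,0],"spin":0,"claw":0.35},{"delta_pos":[0,0,0],"spin":0,"claw":0.35},{"delta_pos":[0,0,20],"spin":0,"claw":0.35},{"delta_pos":[0,0,60],"spin":0,"claw":0.35},{"delta_pos":[0,0,110],"spin":0,"claw":0.3},{"delta_pos":[0,0,130],"spin":0,"claw":0.3}]';python3 -m jog '[{"delta_pos":[75,-365,0],"spin":0,"claw":0.25},{"delta_pos":[75,-365,0],"spin":0,"claw":0.25},{"delta_pos":[75,-365,0],"spin":0,"claw":0.25},{"delta_pos":[75,-365,0],"spin":0,"claw":0.25},{"delta_pos":[75,-365,0],"spin":0,"claw":0.25},{"delta_pos":[75,-365,0],"spin":0,"claw":0.25},{"delta_pos":[75,-365,0],"spin":0,"claw":0.25},{"delta_pos":[75,-365,0],"spin":0,"claw":0.25}]'
```

```text
clock: 18.25
position: [0.4691, 0.355, 0.1453]
tool_rot: [3.12, 0.002, 1.66]
force: [-0.7, -0.7, 0.6]
grip_width: 0.0599
clock: 19.05
position: [0.5443, -0.0148, 0.1456]
tool_rot: [3.12, 0.003, 1.656]
force: [-0.6, 1.2, 1.1]
grip_width: 0.0643
```

```bash
python3 -m jog '[{"delta_pos":[19,-95,0],"spin":0,"claw":0.25},{"delta_pos":[19,-95,-40],"spin":0,"claw":0.25},{"delta_pos":[19,-95,-80],"spin":0,"claw":0.25},{"delta_pos":[19,-95,-100],"spin":0,"claw":0.25},{"delta_pos":[19,-95,-100],"spin":0,"claw":0.25},{"delta_pos":[19,-95,-100],"spin":0,"claw":0.25}]'
python3 - <<'E'
from h import *
t=eyes.grab_frame('top');s=eyes.grab_frame('side')
cv2.imwrite('pics/g8.png',np.hstack([cv2.resize(t[110:260,40:180],(364,390)),cv2.resize(s[150:250,255:365],(429,390))]))
E
```

```text
clock: 19.65
position: [0.5635, -0.1098, 0.0462]
tool_rot: [3.12, 0.003, 1.656]
force: [0.1, 0.1, 1.4]
grip_width: 0.0641
```

View pics/g8.png

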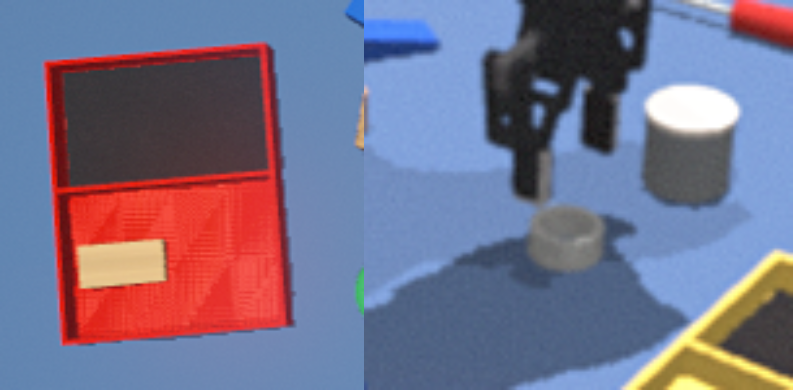

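The wedge is flat in place, and the gripper is over the collar. Descending and gripping.

```bash
python3 -m jog '[{"delta_pos":[0,0,-20],"spin":0,"claw":0.25},{"delta_pos":[0,0,-37],"spin":0,"claw":0.25},{"delta_pos":[0,0,-38],"spin":0,"claw":0.25},{"delta_pos":[0,0,-38],"spin":0,"claw":0.25}]'; python3 -m jog '[{"delta_pos":[0,0,0],"spin":0,"claw":0.35},{"delta_pos":[0,0,0],"spin":0,"claw":0.45},{"delta_pos":[0,0,0],"spin":0,"claw":0.6},{"delta_pos":[0,0,0],"spin":0,"claw":0.6},{"delta_pos":[0,0,0],"spin":0,"claw":0.6}]' 40
```

```text
clock: 20.15
position: [0.5647, -0.1094, 0.0103]
tool_rot: [3.116, 0.004, 1.657]
force: [0.3, -1.1, -0.5]
grip_width: 0.0639
clock: 20.65
position: [0.5654, -0.1094, 0.0115]
tool_rot: [3.115, 0.004, 1.657]
force: [-3.1, 1.2, 14.8]
grip_width: 0.0414
```

Only the collar's top few mm are between the pads, so I regrip lower.

```bash
python3 -m jog '[{"delta_pos":[-1,0,0],"spin":0,"claw":0.3},{"delta_pos":[-1,0,0],"spin":0,"claw":0.3},{"delta_pos":[-1,0,0],"spin":0,"claw":0.3},{"delta_pos":[-2,0,-7],"spin":0,"claw":0.3},{"delta_pos":[-2,0,-8],"spin":0,"claw":0.3},{"delta_pos":[-2,0,-8],"spin":0,"claw":0.3}]'; python3 -m jog '[{"delta_pos":[0,0,0],"spin":0,"claw":0.35},{"delta_pos":[0,0,0],"spin":0,"claw":0.45},{"delta_pos":[0,0,0],"spin":0,"claw":0.6},{"delta_pos":[0,0,0],"spin":0,"claw":0.6},{"delta_pos":[0,0,0],"spin":0,"claw":0.6}]' 40
```

```text
clock: 21.25
position: [0.563, -0.1094, 0.003]
tool_rot: [3.116, 0.004, 1.657]
force: [-0.2, -0.4, -0.4]
grip_width: 0.0596
clock: 21.75
position: [0.5632, -0.1094, 0.0033]
tool_rot: [3.115, 0.004, 1.657]
force: [-1.2, 0.2, 5.8]
grip_width: 0.042
```

```bash
python3 -m jog '[{"delta_pos":[0,0,15],"spin":0,"claw":0.6},{"delta_pos":[0,0,60],"spin":0,"claw":0.6},{"delta_pos":[0,0,110],"spin":0,"claw":0.6},{"delta_pos":[0,0,110],"spin":0,"claw":0.6}]'; python3 -m jog '[{"delta_pos":[-90,375,0],"spin":0,"claw":0.6},{"delta_pos":[-90,375,0],"spin":0,"claw":0.6},{"delta_pos":[-90,375,0],"spin":0,"claw":0.6},{"delta_pos":[-90,375,0],"spin":0,"claw":0.6},{"delta_pos":[-90,375,0],"spin":0,"claw":0.6},{"delta_pos":[-90,375,0],"spin":0,"claw":0.6},{"delta_pos":[-90,375,0],"spin":0,"claw":0.6},{"delta_pos":[-90,375,0],"spin":0,"claw":0.6}]'; python3 -m jog '[{"delta_pos":[0,0,-20],"spin":0,"claw":0.6},{"delta_pos":[0,0,-60],"spin":0,"claw":0.6},{"delta_pos":[0,0,-60],"spin":0,"claw":0.6},{"delta_pos":[0,0,-60],"spin":0,"claw":0.6}]'
```

```text
clock: 22.15
position: [0.5659, -0.1102, 0.1199]
tool_rot: [3.107, 0.005, 1.656]
force: [0.7, -0.3, -1.9]
grip_width: 0.0417
clock: 22.95
position: [0.4745, 0.2684, 0.1207]
tool_rot: [3.107, 0.004, 1.659]
force: [1.0, -0.8, -0.5]
grip_width: 0.0418
clock: 23.35
position: [0.4745, 0.2679, 0.0615]
tool_rot: [3.108, 0.004, 1.658]
force: [0.2, 0.6, -0.5]
grip_width: 0.0415
```

```bash
python3 -m jog '[{"delta_pos":[0,0,-15],"spin":0,"claw":0.6},{"delta_pos":[0,0,-40],"spin":0,"claw":0.6},{"delta_pos":[0,0,-51],"spin":0,"claw":0.6},{"delta_pos":[0,0,-51],"spin":0,"claw":0.6},{"delta_pos":[0,0,-51],"spin":0,"claw":0.6}]'
```

```text
clock: 23.85
position: [0.475, 0.2678, 0.0113]
tool_rot: [3.107, 0.004, 1.658]
force: [0.9, 0.0, -0.5]
grip_width: 0.042
```

```bash
python3 -m jog '[{"delta_pos":[0,0,-2],"spin":0,"claw":0.6},{"delta_pos":[0,0,-3],"spin":0,"claw":0.6},{"delta_pos":[0,0,-3],"spin":0,"claw":0.6}]'
```

```text
clock: 24.15
position: [0.4751, 0.2679, 0.0086]
tool_rot: [3.107, 0.004, 1.658]
force: [-0.0, -0.3, -0.6]
grip_width: 0.042
```

```bash
python3 -m jog '[{"delta_pos":[0,0,-1],"spin":0,"claw":0.6},{"delta_pos":[0,0,-1.5],"spin":0,"claw":0.6},{"delta_pos":[0,0,-1.5],"spin":0,"claw":0.6}]'; python3 -m jog '[{"delta_pos":[0,0,0],"spin":0,"claw":0.4},{"delta_pos":[0,0,0],"spin":0,"claw":0.3},{"delta_pos":[0,0,0],"spin":0,"claw":0.3},{"delta_pos":[0,0,0],"spin":0,"claw":0.3},{"delta_pos":[0,0,20],"spin":0,"claw":0.3},{"delta_pos":[0,0,60],"spin":0,"claw":0.3},{"delta_pos":[0,0,110],"spin":0,"claw":0.3},{"delta_pos":[0,0,120],"spin":0,"claw":0.3}]'
```

```text
clock: 24.45
position: [0.4752, 0.2681, 0.0074]
tool_rot: [3.107, 0.004, 1.658]
force: [-1.0, -0.9, 7.9]
grip_width: 0.0415
clock: 25.25
position: [0.4769, 0.2688, 0.1319]
tool_rot: [3.102, 0.001, 1.657]
force: [1.3, -0.3, -0.3]
grip_width: 0.0602
```

```bash
python3 -m jog '[{"delta_pos":[-37,-263,5],"spin":0,"claw":0.3},{"delta_pos":[-37,-263,5],"spin":0,"claw":0.3},{"delta_pos":[-37,-263,5],"spin":0,"claw":0.3},{"delta_pos":[-37,-263,5],"spin":0,"claw":0.3},{"delta_pos":[-37,-263,5],"spin":0,"claw":0.3},{"delta_pos":[-37,-263,5],"spin":0,"claw":0.3},{"delta_pos":[-37,-263,-30],"spin":0,"claw":0.3},{"delta_pos":[-37,-263,-35],"spin":0,"claw":0.3}]'
python3 - <<'E'
from h import *
t=eyes.grab_frame('top');s=eyes.grab_frame('side')
cv2.imwrite('pics/g9.png',np.hstack([cv2.resize(t[110:260,40:180],(364,390)),cv2.resize(s[140:240,180:290],(429,390))]))
E
```

```text
clock: 26.05
position: [0.4387, 0.0052, 0.095]
tool_rot: [3.105, 0.001, 1.656]
force: [0.4, -1.3, 0.2]
grip_width: 0.0598
```

View pics/g9.png

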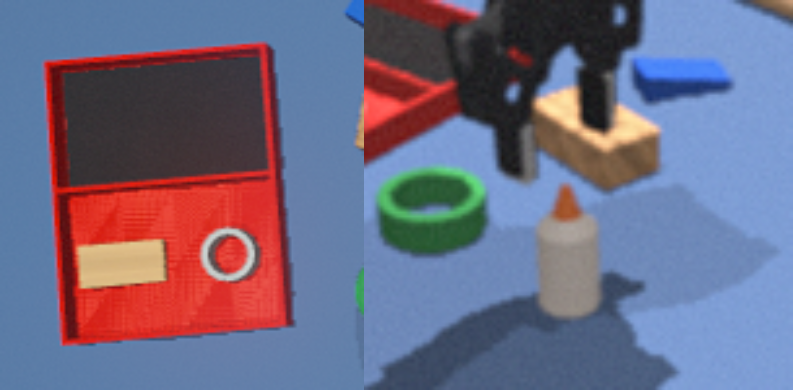

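The collar and wedge lie flat side by side, and the gripper straddles the glue nozzle at (567,200). Descending and gripping.

```bash
python3 -m jog '[{"delta_pos":[1.5,1,-20],"spin":0,"claw":0.3},{"delta_pos":[1.5,1,-50],"spin":0,"claw":0.3},{"delta_pos":[1.5,1,-75],"spin":0,"claw":0.3},{"delta_pos":[1.5,1,-76],"spin":0,"claw":0.3},{"delta_pos":[1.5,1,-76],"spin":0,"claw":0.3}]'; python3 -m jog '[{"delta_pos":[0,0,0],"spin":0,"claw":0.4},{"delta_pos":[0,0,0],"spin":0,"claw":0.45},{"delta_pos":[0,0,0],"spin":0,"claw":0.5},{"delta_pos":[0,0,0],"spin":0,"claw":0.55},{"delta_pos":[0,0,0],"spin":0,"claw":0.7},{"delta_pos":[0,0,0],"spin":0,"claw":0.7},{"delta_pos":[0,0,0],"spin":0,"claw":0.7}]' 40
```

```text
clock: 26.65
position: [0.441, 0.0069, 0.0213]
tool_rot: [3.104, 0.001, 1.657]
force: [0.1, 0.4, 0.2]
grip_width: 0.0597
clock: 27.35
position: [0.4413, 0.0069, 0.0217]
tool_rot: [3.104, 0.001, 1.657]
force: [-1.8, -0.4, 11.1]
grip_width: 0.0352
```

```bash
python3 -m jog '[{"delta_pos":[0,0,10],"spin":0,"claw":0.7},{"delta_pos":[0,0,40],"spin":0,"claw":0.7},{"delta_pos":[0,0,80],"spin":0,"claw":0.7},{"delta_pos":[0,0,100],"spin":0,"claw":0.7},{"delta_pos":[0,0,100],"spin":0,"claw":0.7}]'; python3 -m jog '[{"delta_pos":[142,315,0],"spin":0,"claw":0.7},{"delta_pos":[142,315,0],"spin":0,"claw":0.7},{"delta_pos":[142,315,0],"spin":0,"claw":0.7},{"delta_pos":[142,315,0],"spin":0,"claw":0.7},{"delta_pos":[142,315,0],"spin":0,"claw":0.7},{"delta_pos":[142,315,0],"spin":0,"claw":0.7},{"delta_pos":[142,315,0],"spin":0,"claw":0.7},{"delta_pos":[142,315,0],"spin":0,"claw":0.7}]'; python3 -m jog '[{"delta_pos":[0,0,-30],"spin":0,"claw":0.7},{"delta_pos":[0,0,-50],"spin":0,"claw":0.7},{"delta_pos":[0,0,-50],"spin":0,"claw":0.7},{"delta_pos":[0,0,-50],"spin":0,"claw":0.7}]'
```

```text
clock: 27.85
position: [0.4424, 0.0072, 0.1244]
tool_rot: [3.1, -0.0, 1.657]
force: [-0.6, -0.5, -0.8]
grip_width: 0.0348
clock: 28.65
position: [0.5844, 0.3286, 0.1231]
tool_rot: [3.1, -0.002, 1.663]
force: [-0.5, 0.5, -1.3]
grip_width: 0.035
clock: 29.05
position: [0.5844, 0.3281, 0.0732]
tool_rot: [3.1, -0.001, 1.663]
force: [-0.1, 0.1, 1.2]
grip_width: 0.0346
```

```bash
python3 -m jog '[{"delta_pos":[0,-6,-20],"spin":0,"claw":0.7},{"delta_pos":[0,-6,-35],"spin":0,"claw":0.7},{"delta_pos":[0,-6,-42],"spin":0,"claw":0.7},{"delta_pos":[0,-6,-42],"spin":0,"claw":0.7},{"delta_pos":[0,-6,-42],"spin":0,"claw":0.7}]'
python3 - <<'E'
from h import *
s=eyes.grab_frame('side')
cv2.imwrite('pics/g10.png',cv2.resize(s[90:190,120:240],(600,500),interpolation=cv2.INTER_CUBIC))
E
```

```text
clock: 29.55
position: [0.5846, 0.3224, 0.0318]
tool_rot: [3.1, -0.002, 1.663]
force: [0.1, 0.4, -1.6]
grip_width: 0.0347
```

View pics/g10.png

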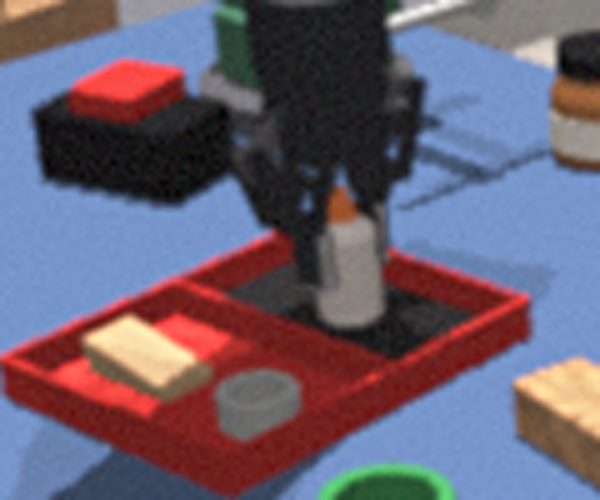

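The glue bottle hangs upright over the red tray's pad, bottom at (350,320). The tool is tilted about 0.04 rad, but the bottle looks vertical. Lowering to contact.

```bash
python3 -m jog '[{"delta_pos":[0,0,-2],"spin":0,"claw":0.7},{"delta_pos":[0,0,-3.5],"spin":0,"claw":0.7},{"delta_pos":[0,0,-3.5],"spin":0,"claw":0.7}]'; python3 -m jog '[{"delta_pos":[0,0,-0.5],"spin":0,"claw":0.7},{"delta_pos":[0,0,-1],"spin":0,"claw":0.7},{"delta_pos":[0,0,-1],"spin":0,"claw":0.7}]'
```

```text
clock: 29.9
position: [0.5847, 0.3225, 0.0284]
tool_rot: [3.1, -0.002, 1.663]
force: [-0.4, -0.5, -0.6]
grip_width: 0.035
clock: 30.2
position: [0.5848, 0.3226, 0.0279]
tool_rot: [3.099, -0.002, 1.663]
force: [-2.0, -0.8, 7.4]
grip_width: 0.0347
```

```bash
python3 -m jog '[{"delta_pos":[0,0,0],"spin":0,"claw":0.55},{"delta_pos":[0,0,0],"spin":0,"claw":0.45},{"delta_pos":[0,0,0],"spin":0,"claw":0.35},{"delta_pos":[0,0,0],"spin":0,"claw":0.3},{"delta_pos":[0,0,0],"spin":0,"claw":0.3},{"delta_pos":[0,0,0],"spin":0,"claw":0.3}]'; python3 -m jog '[{"delta_pos":[0,0,20],"spin":0,"claw":0.3},{"delta_pos":[0,0,50],"spin":0,"claw":0.3},{"delta_pos":[0,0,90],"spin":0,"claw":0.3},{"delta_pos":[0,0,130],"spin":0,"claw":0.3},{"delta_pos":[0,0,160],"spin":0,"claw":0.3}]'; python3 -m jog '[{"delta_pos":[-100,-310,50],"spin":0,"claw":0.3},{"delta_pos":[-100,-310,50],"spin":0,"claw":0.3},{"delta_pos":[-100,-310,50],"spin":0,"claw":0.3},{"delta_pos":[-100,-310,50],"spin":0,"claw":0.3},{"delta_pos":[-100,-310,50],"spin":0,"claw":0.3},{"delta_pos":[-100,-310,50],"spin":0,"claw":0.3},{"delta_pos":[-100,-310,50],"spin":0,"claw":0.3},{"delta_pos":[-100,-310,50],"spin":0,"claw":0.3}]'
python3 - <<'E'
from h import *
t=eyes.grab_frame('top');s=eyes.grab_frame('side')
cv2.imwrite('pics/f.png',np.vstack([cv2.resize(t[100:260,40:480],(800,291)),cv2.resize(s[100:320,100:460],(490,300),interpolation=cv2.INTER_CUBIC) if 0 else cv2.copyMakeBorder(cv2.resize(s[100:320,100:460],(500,305)),0,0,0,300,cv2.BORDER_CONSTANT)]))
E
```

```text
clock: 30.8
position: [0.5848, 0.3226, 0.0279]
tool_rot: [3.099, -0.002, 1.663]
force: [-0.5, -0.3, 0.3]
grip_width: 0.0594
clock: 31.3
position: [0.5852, 0.3226, 0.1905]
tool_rot: [3.098, -0.003, 1.663]
force: [0.3, 0.6, -0.5]
grip_width: 0.0593
clock: 32.1
position: [0.4843, 0.0087, 0.2415]
tool_rot: [3.097, -0.003, 1.657]
force: [0.8, 0.7, -0.5]
grip_width: 0.0597
```

View pics/f.png

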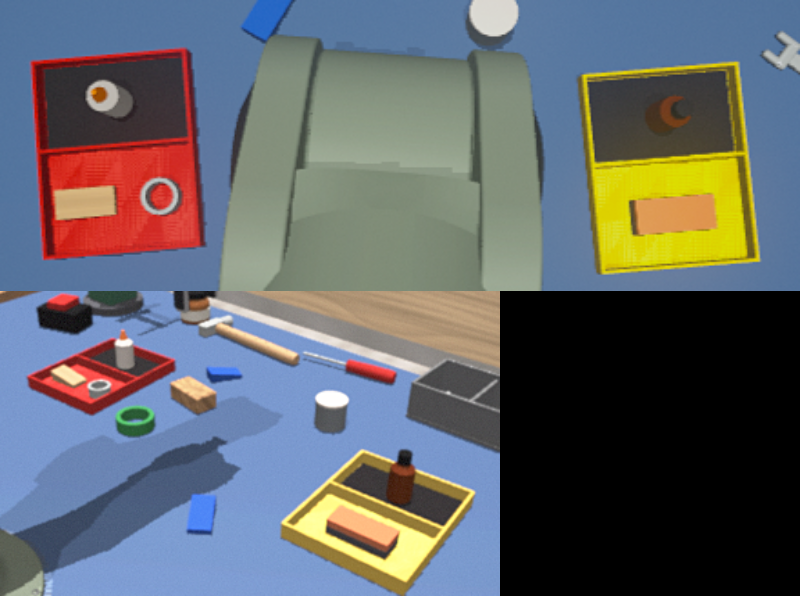

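Both kits are complete: the bottles stand upright on the pads, the other parts lie flat, and the block, tape and tin are in place. Handing in.

```bash
python3 -c "
from workcell import bot
print(bot.job_done())"
```

```text
the job is handed in; nothing more can be done
None
```

Both kits are made up, and I handed the job in at about 32 s of the 128 s allowed. I filled the yellow tray first (stone, then oil bottle), then the red tray (wedge, collar, glue bottle).

- **Last check:** the final top and side pictures show both bottles upright on their black pads. The stone, wedge and collar lie flat in the bare compartments with nothing on top of anything. The sanding block, tape and tin look unmoved; I judged all this by eye and did not re-measure positions after placing. The gripper ended about 240 mm above the bench, touching nothing.
- **Collar:** my first grip caught only its top few millimetres, so I let go and took it again lower before lifting.
- **Oil bottle:** setting it down briefly read about 26 N at the wrist. Other contacts read at most about 17 N, below the limits.
- **Tool tilt:** the tool leaned by up to about 0.04 rad as the moves went on. Neither bottle looked tilted.

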